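Spot the two hole marks of a name plate on an x-y punch stand

ROBOT

A 6-joint arm with a two-finger parallel gripper is mounted at the origin on a cart in front of the work surface, level with it; the furniture and walls round the work are solid. World frame = base frame: x ahead of the robot, y to its left, z up, the work surface at z = 0. Lengths are in m, angles in degrees, forces in N, time in s.
With the tool pointing down it reaches from about 0.375 to 0.825 m from the base axis. Payload 5.5 kg.
Tool frame: the origin (TCP) lies midway between the tips of the shut fingers; the grasp point (between the pads) lies 19 mm behind it (ctrl.grasp_offset is the distance from the TCP to the grasp point, in m); y points along the fingers, z is the direction in which the jaws open and shut, and the axes are right-handed (so a half turn about y gives the same grasp; the last joint's range is limited). The gripper opens to 85 mm and grips with 20 to 120 N. Pads are 22 mm wide; open, the fingers measure 114 mm over their backs; the gripper's body (76 mm by 85 mm) begins 54 mm behind the grasp point. The pads swing forward as they close: fully open they stand 13 mm farther back than shut.
Start: joints at [74.485, 17.962, -2.699, 69.339, 0, 90], TCP at [0.16, 0.578, 0.231] pointing down, gripper open.
Joint ranges: [-152.73, 152.73], [-39.44, 99.34], [-58.76, 71.6], [-118.89, 123.64], [-81.53, 83.1], [-180, 180]. Speed limits (degrees/s): [136.94, 136.94, 172.46, 180, 180, 180].

INTERFACE

Orientations are given as a 3x3 rotation matrix whose columns are the frame's x, y, z axes.
In Python, from rig import ctrl gives the robot as it stands. The module is installed in compiled form; this text tells all that it offers.
- The arm moves only by the tool play_rows, never from a script. Its argument "series" is text: rows parted by semicolons, each of 6 numbers parted by spaces: the shift along the tool's x, y, z in mm, then the turn, a rotation vector about the tool's x, y, z in degrees. A call has 1 to 10 rows; each row shifts and turns the pose as measured when the row begins, along the tool's axes as they then stand; what a row does not reach is not made up. A row lasts 1/8 s, in which the tool goes at most 62.5 mm and 10.7 degrees, less where a joint would pass 70% of its speed; a pose out of reach is approached as far as the arm can. A call is refused whole if a number of a shift passes 62.5 or a number of a turn 10.7, either way. A call with a gripper value outside its range is refused whole. "jaw" is the finger opening in mm, from 0 to 85.4, set as the call begins (left out, the last holds). The fingers move at their own pace and stop on an object; "force" is the grip in N (left out, the last holds). Time passes only in rows, so rows that do not move let the fingers close. It gives the time, the measured TCP pose, the force and the opening at its end, in the units of the state.
- ctrl.observe(): the state, without advancing time (a new reading comes with each control period).
- ctrl.snapshot(name): name is "scene" or "top" or "wrist"; returns the picture (384x512x3 uint8, blue, green, red); there is no depth.
- ctrl.camera_params(name): a dict with "mtx" (3x3 intrinsics, pixels), "R" (3x3) and "t" (3): a world point X has camera coordinates R X + t; the wrist camera has in their place "T_tool_cam" (4x4, takes a point from camera to tool coordinates, whose origin is the TCP and whose axes are the tool frame's). Camera axes: x right, y down, z forward; pixel columns grow to the right and rows downward; lengths in m; the calibration is good to about 2 mm. The wrist camera is an equidistant fisheye: a pixel r from the principal point sees the ray r / f radians off the axis. A picture is of the moment at which its call begins: read the wrist's pose just before it. camera_params takes no time and is no camera call.
- ctrl.finish_job(): hands the job in, once; it reports no verdict.
Trained networks look in the newest picture that a camera, given by its name, has taken for a name from the list of things; names that differ only in an ending like _2 or _b are one class to them, and where a whole thing is asked for, a point or a joint stands for the part that bears it (a point fixed in the world has none). Each returns a list of dicts, best first, with "p" (0 to 1); they miss things now and then, are a little off and sometimes report something else, mostly with a low value. They report only what shows in the picture. A call takes as long as a camera call.
- ctrl.search_frame(query, camera): "centre" ([x, y, z] in m, in the coordinates of the camera as it stood for that picture, good to about 4 mm: the middle of the surface that is visible of it).
The state is a dict: "clock": time; "joint_pos": joint angles; "joint_vel": joint speeds; "joint_torque": joint torques, N m; "ee_pos": TCP position; "tcp_rot": TCP orientation; "force": force on the tool from outside, world axes, zero at the start; "wrist_torque": the same for the moment, N m; "opening": opening from 0.0 (shut) to 1.0 (fully open).
Only numpy, scipy, OpenCV 4.12 (cv2) and the standard library are available. Lean on these libraries where they do the work, as an engineer would, in place of code of your own. Each camera call takes 0.05 s, during which the arm holds its last target. There are 200 camera calls.

TASK

Pull the orange lock of the green punch stand fully out to its front stop, then guide the table by its black knob until the red ring on the name plate lies under the punch point, and press the red cap right down so that the dot falls inside the ring. Then step the table on until the blue ring lies under the point and press the cap right down there too; leave the table standing there, with the lock out. The punch must not be pressed anywhere else on the plate, and the other things on the bench stay where they are.

Things in the scene. Friction and masses are not known exactly. Their poses are not given: they have to be found in the camera images.
- stand: Green spotting stand, 235 mm deep, 176 wide, 182 high, fixed to the bench. Its frame: origin on the bench straight below the punch, x to the back (towards its column at x = +92 mm), y to the left, z up. The base is 18 mm high; behind the punch stand a column (34 mm wide) and an over-arm (z 122 to 146 mm) that holds the dark punch head (29 mm across, z 104 to 153 mm).
- lock_slide (a joint): Travel of the table lock in m: 0 = bolt pushed in (the cross slide is locked in its middle), 0.024 = pulled all the way out against its front end stop (free). It moves along the stand's -x. Needs about 2 N.
- lock_fin (a point): Centre of the top of the lock's upright orange fin: 14 mm in x, 18 mm in y, standing from 26 mm below this point to it; a dark block 24 x 18 x 14 mm lies below that, and the metal track 39 mm below this point. The fin is at the left front corner of the stand and can be gripped across its 18 mm.
- cross_slide (a joint): Position of the cross slide along the stand's y (left) in m, -0.033 to 0.033; stays where it is left (about 2 N friction). Locked at 0 until the lock is out.
- table (a joint): Position of the table on the cross slide along the stand's x (to the back) in m, -0.026 to 0.026; stays where it is left (about 2 N friction).
- knob_top (a point): Centre of the top of the upright black knob with which the table is pushed and pulled in both directions: 23 mm across, grip it from 7 to 36 mm below this point; it stands on a tongue (26 mm wide, its top 54 mm below this point) in front of the table. It moves with the table; the stand's directions apply.
- red_ring (a point): Centre of the red printed ring (8 mm inside, 12 mm outside) at the right rear corner of the cream name plate (60 x 86 mm, clamped on the table), on the plate's top, 59 mm above the bench.
- blue_ring (a point): Centre of the blue printed ring, same size, at the left front corner of the same name plate.
- punch_point (a point): The sharp lower tip of the steel punch, in the fixed head; 7 mm above the name plate when up.
- punch_cap (a point): Centre of the top of the punch's red cap, 30 mm across, 182 mm above the bench when up.
- punch (a joint): How far the punch is pressed down, in m: 0 = up (a spring returns it), 0.007 = right down, on the plate; right down takes about 5 N.
- badge_3: Bystander: pin badge, red with a yellow star, 56 mm across, 6 high; origin under its centre.
- badge_4: Bystander: pin badge lying face down, white back with a pin, 56 mm across; origin under its centre.
- marker_red: Bystander: felt marker, white and red, 131 mm long; lies on the bench, origin at its middle.
- tape_green: Bystander: roll of green tape, 48 mm across, 16 high; origin under its centre.
- tape_amber: Bystander: roll of amber tape, 56 mm across, 16 high; origin under its centre.
- pin_tub: Bystander: pale grey tub, 64 mm across, 47 high; origin under its centre.
- circle_cutter: Bystander: circle cutter, grey ring 118 mm across with a red mushroom knob, 57 high; origin under its centre.
- glue_stick: Bystander: yellow, white and blue glue stick, 91 mm long; lies on the bench, origin at its middle.

How it is judged:
By the outcome, as a careful person would: the job done as asked, in the order asked, and still so for the second after the job is handed in, with the robot touching nothing.
It also fails if it takes over 58 s, if anything falls off the work surface, if the arm or the gripper's body presses on something with over 40 N, if the wrist force passes 120 N, or if a joint passes its speed limit or range.

## Working session

There is one attempt and no reset: what is moved stays moved. The work goes in short steps, Python scripts to look and compute and a tool call to move; the robot and the scene stay as the last step left them, time stands still between calls to the robot, and variables do not carry over. Pictures are saved under pics/ and viewed, about 8 in all and at most 12, crops included, and the job is handed in when it is done.

Besides the shell and the picture viewer there is one more tool, called after "Call:" as a command line: name --argument value ..., lists and objects as JSON in quotes. play_rows: Moves the arm, as the interface text tells. Its arguments: {"type":"object","properties":{"series":{"type":"string"},"jaw":{"type":"number"},"force":{"type":"number"}},"required":["series"]}

```bash
mkdir -p pics; cat > h.py <<'E'
import numpy as np, cv2
from rig import ctrl
def find(q,cam):
    P=ctrl.camera_params(cam); out=[]
    for d in ctrl.search_frame(q,cam)[:2]:
        c=np.array(d["centre"]); out.append((np.round(P["R"].T@(c-P["t"]),4),round(d["p"],2)))
    return out
def ray(cam,uv):
    P=ctrl.camera_params(cam);d=np.linalg.solve(P["mtx"],[*uv,1]);return -P["R"].T@P["t"],P["R"].T@d
def atz(cam,uv,z):
    o,d=ray(cam,uv);return o+d*(z-o[2])/d[2]
def proj(cam,X):
    P=ctrl.camera_params(cam);p=P["mtx"]@(P["R"]@np.array(X)+P["t"]);return p[:2]/p[2]
E
python3 - <<'E'
from h import *
for c in ("scene","top"):
    im=ctrl.snapshot(c); cv2.imwrite(f"pics/{c}0.png",im)
    for q in ("lock_fin","knob_top","red_ring","blue_ring","punch_cap","stand"): print(c,q,find(q,c))
s=ctrl.observe();print(s["clock"],s["ee_pos"],np.round(s["tcp_rot"],3),ctrl.grasp_offset)
a=cv2.imread("pics/top0.png");cv2.imwrite("pics/t.png",cv2.resize(a,(800,600)))
a=cv2.imread("pics/scene0.png");cv2.imwrite("pics/s.png",cv2.resize(a,(800,600)))
E
```

```text
scene lock_fin [(array([0.4987, 0.1562, 0.046 ]), 0.61)]
scene knob_top [(array([0.5768, 0.0708, 0.063 ]), 0.75), (array([0.566 , 0.0679, 0.0591]), 0.57)]
scene red_ring [(array([0.5753, 0.0696, 0.0627]), 0.97)]
scene blue_ring [(array([0.5785, 0.0716, 0.061 ]), 0.69)]
scene punch_cap [(array([0.5691, 0.0634, 0.0394]), 0.67), (array([0.5842, 0.074 , 0.1813]), 0.57)]
scene stand [(array([0.569 , 0.0633, 0.0404]), 0.81)]
top lock_fin [(array([0.5063, 0.1527, 0.0398]), 0.45)]
top knob_top [(array([0.5779, 0.0698, 0.057 ]), 0.84), (array([0.5756, 0.0699, 0.0326]), 0.49)]
top red_ring [(array([0.5814, 0.0673, 0.0616]), 0.89)]
top blue_ring [(array([0.5802, 0.0663, 0.058 ]), 0.69), (array([ 0.5903, -0.212 ,  0.0148]), 0.66)]
top punch_cap [(array([0.5833, 0.0689, 0.1821]), 0.61), (array([0.5804, 0.0709, 0.0616]), 0.25)]
top stand [(array([0.5774, 0.0693, 0.0312]), 0.64)]
0.7 [0.1604971  0.57811193 0.23132716] [[ 0.964  0.     0.268]
 [-0.268 -0.     0.964]
 [ 0.    -1.     0.   ]] 0.0187
```

View pics/t.png

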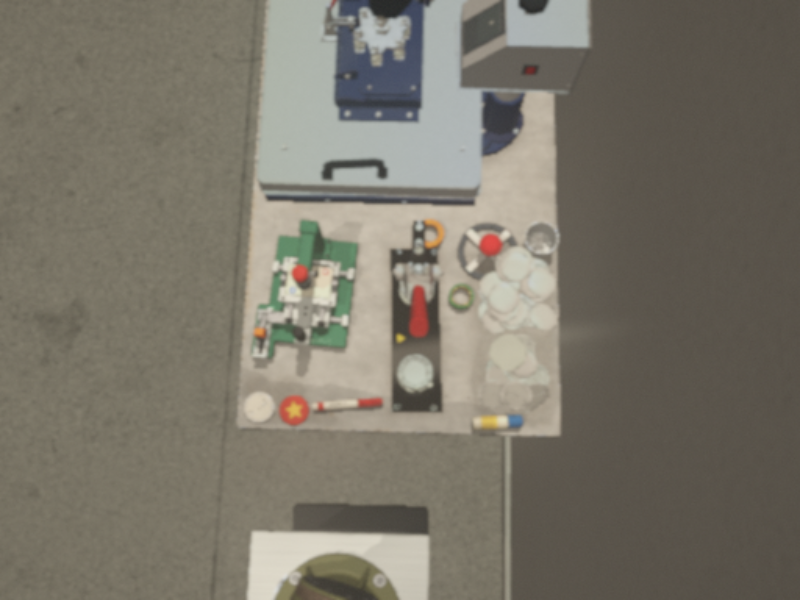

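View pics/s.png

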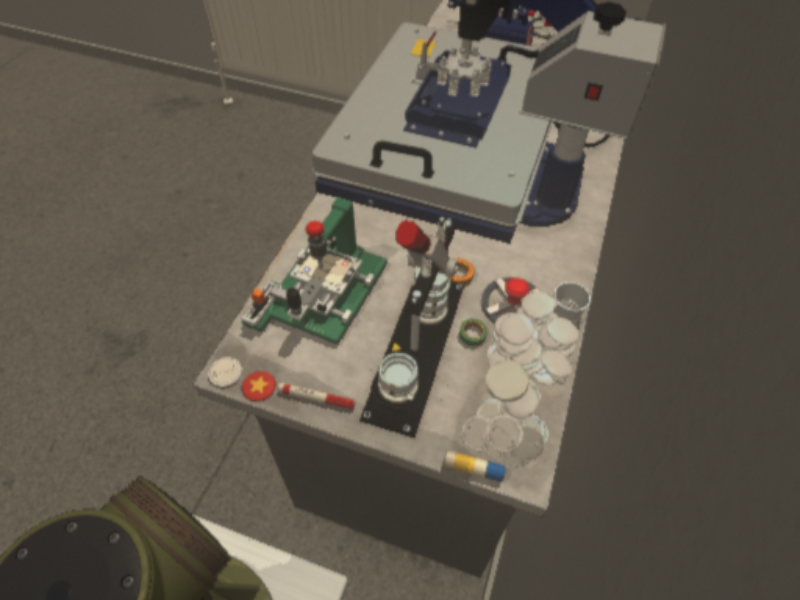

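Top view (800 px scale): the stand stands at left, cap at (301,272), knob about (300,333), orange fin (260,332), yaw about -6°. I go above its front for a wrist look.

Call:
play_rows --series "42 -5 -36 0 0 0;42 -5 -36 0 0 0;42 -5 -36 0 0 0;42 -5 -36 0 0 0;42 -5 -36 0 0 0;42 -5 -36 0 0 0;42 -5 -36 0 0 0;42 -5 -36 0 0 0;42 -5 -36 0 0 0;42 -5 -36 0 0 0"

```text
clock: 1.95
ee_pos: [0.4778, 0.1094, 0.2837]
tcp_rot: [[0.966, 0.006, 0.26], [-0.26, 0.004, 0.966], [0.005, -1.0, 0.005]]
force: [1.0, 1.0, 0.2]
opening: 1.001
```

```bash
cat >> h.py <<'E'
W=ctrl.camera_params("wrist");M=W["mtx"];T=W["T_tool_cam"]
def wpose():
    s=ctrl.observe();A=np.eye(4);A[:3,:3]=s["tcp_rot"];A[:3,3]=s["ee_pos"];return A@T
def wfind(q,C):
    return [(np.round((C@np.r_[d["centre"],1])[:3],4),round(d["p"],2)) for d in ctrl.search_frame(q,"wrist")[:2]]
def watz(C,uv,z):
    x=(np.array(uv)-M[:2,2])/[M[0,0],M[1,1]];th=np.linalg.norm(x);d=np.r_[x/max(th,1e-9)*np.sin(th),np.cos(th)]
    d=C[:3,:3]@d;o=C[:3,3];return o+d*(z-o[2])/d[2]
def wproj(C,X):
    p=np.linalg.inv(C)@np.r_[X,1];th=np.arctan2(np.hypot(p[0],p[1]),p[2]);u=p[:2]/np.hypot(p[0],p[1])*th
    return u*[M[0,0],M[1,1]]+M[:2,2]
def wshot(n):
    C=wpose();im=ctrl.snapshot("wrist");cv2.imwrite(f"pics/{n}.png",im);np.save(f"pics/{n}.npy",C);return C,im
E
python3 - <<'E'
from h import *
C,im=wshot("w1")
print(np.round(T,3),M)
for q in ("lock_fin","knob_top","red_ring","blue_ring","punch_cap","punch_point"): print(q,wfind(q,C))
s=ctrl.observe();print(s["clock"],s["ee_pos"],np.round(s["tcp_rot"],3))
cv2.imwrite("pics/w1b.png",cv2.resize(im,(800,600),interpolation=cv2.INTER_CUBIC))
E
```

```text
[[-0.     0.955  0.298 -0.076]
 [-0.    -0.298  0.955 -0.142]
 [ 1.    -0.     0.    -0.   ]
 [ 0.     0.     0.     1.   ]] [[297.31863964   0.         255.90293496]
 [  0.         297.31863964 195.60596009]
 [  0.           0.           1.        ]]
lock_fin [(array([0.4946, 0.158 , 0.0471]), 0.83)]
knob_top [(array([0.5777, 0.0793, 0.0601]), 0.94)]
red_ring [(array([0.5796, 0.0811, 0.0574]), 0.9), (array([0.58  , 0.0752, 0.178 ]), 0.24)]
blue_ring [(array([0.577 , 0.0796, 0.0557]), 0.9)]
punch_cap [(array([0.5807, 0.0742, 0.1779]), 0.57)]
punch_point [(array([0.5794, 0.0757, 0.1812]), 0.6), (array([0.5793, 0.0821, 0.059 ]), 0.34)]
2.3 [0.47616061 0.11194958 0.28301836] [[ 0.966  0.004  0.258]
 [-0.258  0.004  0.966]
 [ 0.003 -1.     0.005]]
```

View pics/w1b.png

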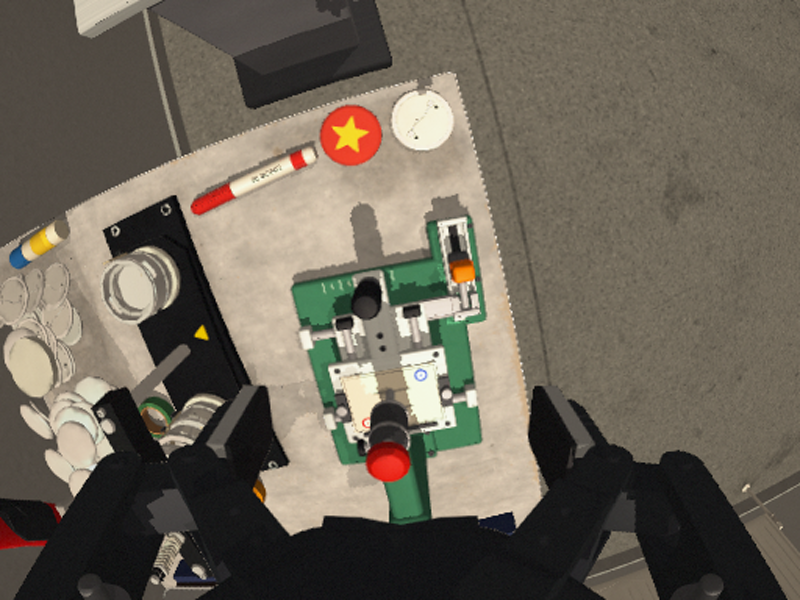

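```bash
python3 - <<'E'
from h import *
C=np.load("pics/w1.npy");k=.64
def W(u,v,z):return np.round(watz(C,(u*k,v*k),z),4)
fr=W(294,284,.018);br=W(343,463,.018);bl=W(480,441,.018);fl=W(432,262,.018)
print("corners",fr,br,bl,fl, "yaw",np.degrees(np.arctan2(*(br-fr)[[1,0]])),np.degrees(np.arctan2(*(bl-fl)[[1,0]])),np.degrees(np.arctan2(*(bl-br)[[1,0]]))-90)
print("cap",W(389,461,.182)); print("blue",W(420,375,.059));print("red",W(367,423,.059))
for n,uv,tuv in (("fin",(462,266),(260,332)),("knob",(367,286),(297,331))):
  for z in (.05,.06,.07,.08,.09,.1,.11): print(n,z,W(*uv,z),atz("top",np.array(tuv)*k,z).round(4))
E
```

```text
corners [0.4827 0.0082 0.018 ] [ 0.6847 -0.0088  0.018 ] [0.6957 0.1398 0.018 ] [0.4962 0.1354 0.018 ] yaw -4.810586194365649 1.2634614801630806 -4.233554296383403
cap [0.5769 0.0757 0.182 ]
blue [0.5818 0.1005 0.059 ]
red [0.6173 0.0414 0.059 ]
fin 0.05 [0.4986 0.1582 0.05  ] [0.5043 0.1564 0.05  ]
fin 0.06 [0.496  0.1574 0.06  ] [0.5025 0.1544 0.06  ]
fin 0.07 [0.4935 0.1566 0.07  ] [0.5007 0.1524 0.07  ]
fin 0.08 [0.4909 0.1558 0.08  ] [0.4989 0.1504 0.08  ]
fin 0.09 [0.4884 0.155  0.09  ] [0.4972 0.1485 0.09  ]
fin 0.1 [0.4858 0.1542 0.1   ] [0.4954 0.1465 0.1   ]
fin 0.11 [0.4833 0.1534 0.11  ] [0.4936 0.1445 0.11  ]
knob 0.05 [0.4946 0.0773 0.05  ] [0.5078 0.0888 0.05  ]
knob 0.06 [0.4922 0.0786 0.06  ] [0.506  0.0873 0.06  ]
knob 0.07 [0.4897 0.08   0.07  ] [0.5042 0.0858 0.07  ]
knob 0.08 [0.4873 0.0814 0.08  ] [0.5025 0.0843 0.08  ]
knob 0.09 [0.4849 0.0827 0.09  ] [0.5007 0.0829 0.09  ]
knob 0.1 [0.4824 0.0841 0.1   ] [0.4989 0.0814 0.1   ]
knob 0.11 [0.48   0.0854 0.11  ] [0.4971 0.0799 0.11  ]
```

Call:
play_rows --series "3 56 16 0 0 0;3 56 16 0 0 0;3 56 16 0 -10 0;0 0 0 0 0 0" --jaw 50

```text
clock: 2.8
ee_pos: [0.4972, 0.1636, 0.1132]
tcp_rot: [[0.997, 0.009, 0.073], [-0.073, 0.005, 0.997], [0.009, -1.0, 0.006]]
force: [-0.1, -0.4, 0.4]
opening: 0.584
```

```bash
python3 - <<'E'
from h import *
C,im=wshot("w2")
for q in ("lock_fin","knob_top","red_ring","blue_ring"): print(q,wfind(q,C))
s=ctrl.observe();print(s["clock"],s["ee_pos"],np.round(s["tcp_rot"],3))
cv2.imwrite("pics/w2b.png",cv2.resize(im,(800,600),interpolation=cv2.INTER_CUBIC))
E
```

```text
lock_fin [(array([0.4949, 0.1552, 0.0513]), 0.69)]
knob_top [(array([0.5044, 0.0806, 0.0591]), 0.92)]
red_ring [(array([0.5078, 0.0873, 0.0559]), 0.75), (array([0.3712, 0.1592, 0.0087]), 0.55)]
blue_ring [(array([0.5073, 0.0822, 0.0594]), 0.88)]
3.05 [0.502831   0.16325804 0.11968175] [[ 0.997  0.021  0.077]
 [-0.077  0.008  0.997]
 [ 0.02  -1.     0.01 ]]
```

View pics/w2b.png

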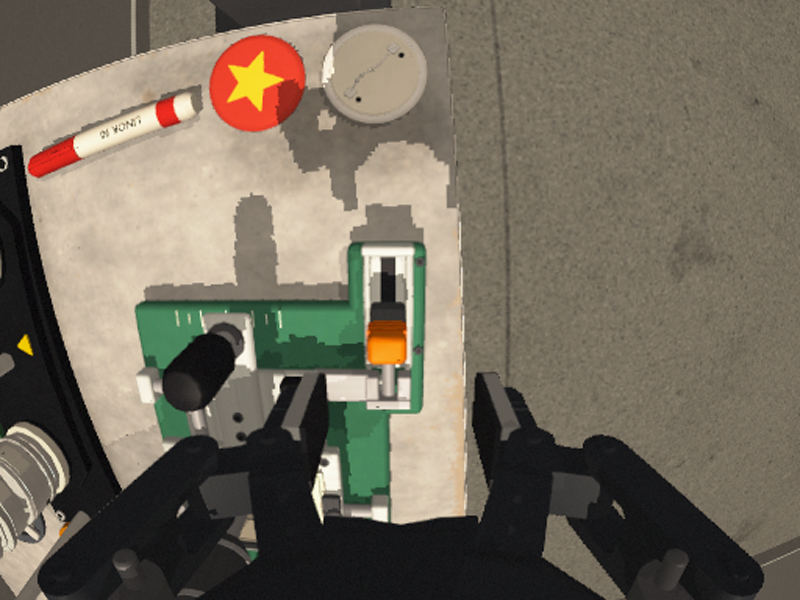

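```bash
python3 - <<'E'
from h import *
C=np.load("pics/w2.npy");k=.64
def W(u,v,z):return np.round(watz(C,(u*k,v*k),z),4)
for z in (.055,.06,.065,.07): print("fin",z,W(387,349,z),"w",W(406,350,z)-W(368,350,z), "d",W(387,335,z)-W(387,364,z))
for z in (.09,.1,.11): print("knob",z,W(188,388,z),"w",W(220,389,z)-W(163,389,z))
a,b=W(138,303,.018),W(348,300,.018);print("front edge",a,b,np.degrees(np.arctan2(-(b-a)[0],(b-a)[1])))
a,b=W(424,250,.018),W(420,410,.018);print("left edge",a,b,np.degrees(np.arctan2((b-a)[1],(b-a)[0])))
s=ctrl.observe();print(s["ee_pos"],np.round(s["tcp_rot"],3),s["joint_vel"])
E
```

```text
fin 0.055 [0.5043 0.1571 0.055 ] w [0.0013 0.0177 0.    ] d [-0.0147  0.0012  0.    ]
fin 0.06 [0.5022 0.1574 0.06  ] w [0.0013 0.0173 0.    ] d [-0.0143  0.0011  0.    ]
fin 0.065 [0.5001 0.1577 0.065 ] w [0.0012 0.0168 0.    ] d [-0.0139  0.0012  0.    ]
fin 0.07 [0.498  0.1579 0.07  ] w [0.0013 0.0164 0.    ] d [-0.0136  0.0012  0.    ]
knob 0.09 [0.5026 0.0718 0.09  ] w [0.0005 0.0283 0.    ]
knob 0.1 [0.4976 0.0777 0.1   ] w [0.0005 0.0267 0.    ]
knob 0.11 [0.4925 0.0835 0.11  ] w [0.0005 0.0249 0.    ]
front edge [0.4822 0.0086 0.018 ] [0.4903 0.1366 0.018 ] -3.6209203526816203
left edge [0.4663 0.1786 0.018 ] [0.5606 0.1711 0.018 ] -4.547356306076522
[0.502831   0.16325804 0.11968175] [[ 0.997  0.021  0.077]
 [-0.077  0.008  0.997]
 [ 0.02  -1.     0.01 ]] [-0.45662236 -0.15340626 -0.2336562  -0.3136323   0.04783737 -0.40016939]
```

Call:
play_rows --series "-1 42 -6 -0.5 0 1.2;0 0 0 0 0 0;0 0 0 0 0 0"

```text
clock: 3.42
ee_pos: [0.5071, 0.1584, 0.0841]
tcp_rot: [[0.997, 0.01, 0.08], [-0.08, 0.005, 0.997], [0.009, -1.0, 0.005]]
force: [0.2, 0.5, 0.1]
opening: 0.585
```

```bash
python3 - <<'E'
from h import *
s=ctrl.observe();print(s["clock"],s["ee_pos"],np.round(s["tcp_rot"],3),s["joint_vel"],s["force"])
E
```

```text
3.425 [0.50707899 0.15839121 0.08412115] [[ 0.997  0.01   0.08 ]
 [-0.08   0.005  0.997]
 [ 0.009 -1.     0.005]] [-0.17920335 -0.01075464 -0.40322298  0.59986282 -0.0357815   0.22489514] [0.24008075 0.46175367 0.07267371]
```

Call:
play_rows --series "-3 25 -1 -0.3 0 0.6;-2 24 -1 0 0 0;0 0 0 0 0 0"

```text
clock: 3.8
ee_pos: [0.5067, 0.1582, 0.0407]
tcp_rot: [[0.997, 0.008, 0.082], [-0.082, 0.003, 0.997], [0.008, -1.0, 0.004]]
force: [-1.4, 0.0, 0.0]
opening: 0.585
```

Call:
play_rows --series "0 0 0 0 0 0;0 0 0 0 0 0;0 0 0 0 0 0;0 0 0 0 0 0" --jaw 5 --force 30

```text
clock: 4.3
ee_pos: [0.5082, 0.1568, 0.0439]
tcp_rot: [[0.997, 0.012, 0.082], [-0.082, 0.0, 0.997], [0.012, -1.0, 0.001]]
force: [1.7, -0.1, -8.9]
opening: 0.199
```

Call:
play_rows --series "-8 0 0 0 0 0;-8 0 0 0 0 0;-8 0 0 0 0 0;-4 0 0 0 0 0"

```text
clock: 4.8
ee_pos: [0.4839, 0.1585, 0.0444]
tcp_rot: [[0.996, 0.023, 0.084], [-0.084, -0.003, 0.996], [0.023, -1.0, -0.001]]
force: [22.9, -4.6, -26.5]
opening: 0.2
```

Call:
play_rows --series "-4 0 0 0 0 0;-4 0 0 0 0 0"

```text
clock: 5.05
ee_pos: [0.4839, 0.1584, 0.0447]
tcp_rot: [[0.996, 0.038, 0.085], [-0.085, -0.006, 0.996], [0.039, -0.999, -0.003]]
force: [14.6, -2.9, -20.5]
opening: 0.201
```

Call:
play_rows --series "0 0 0 0 0 0;0 0 0 0 0 0;0 0 0 0 0 0;0 -60 0 0 0 0;0 -60 0 0 0 2;0 0 0 0 0 0;0 0 0 0 0 0" --jaw 50

```text
clock: 5.92
ee_pos: [0.4761, 0.1603, 0.1691]
tcp_rot: [[0.996, 0.0, 0.084], [-0.084, -0.001, 0.996], [0.0, -1.0, -0.001]]
force: [-0.2, -1.1, -0.4]
opening: 0.586
```

```bash
python3 - <<'E'
from h import *
C,im=wshot("w3")
s=ctrl.observe();print(s["clock"],s["ee_pos"],np.round(s["tcp_rot"],3),s["force"])
cv2.imwrite("pics/w3b.png",cv2.resize(im,(800,600),interpolation=cv2.INTER_CUBIC))
E
```

```text
5.975 [0.47645351 0.1603662  0.16923541] [[ 0.996  0.001  0.084]
 [-0.084 -0.001  0.996]
 [ 0.001 -1.    -0.001]] [ 1.06648524  0.70325764 -0.14597374]
```

View pics/w3b.png

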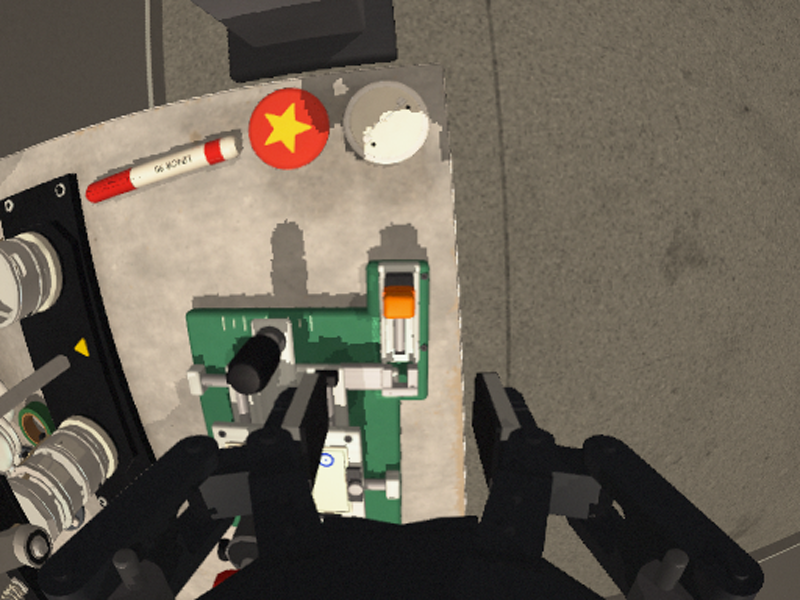

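```bash
python3 - <<'E'
from h import *
C=np.load("pics/w3.npy");k=.64
def W(u,v,z):return np.round(watz(C,(u*k,v*k),z),4)
for z in (.09,.1,.11,.12): print("knob",z,W(248,375,z),"w",W(268,375,z)-W(227,375,z))
print("knob base",W(272,338,.055), "blue",W(326,460,.059))
print("fin",W(399,303,.058))
a,b=W(188,311,.018),W(368,308,.018);print("front edge",a,b,np.degrees(np.arctan2(-(b-a)[0],(b-a)[1])))
a,b=W(429,263,.018),W(427,397,.018);print("left edge",a,b,np.degrees(np.arctan2((b-a)[1],(b-a)[0])))
E
```

```text
knob 0.09 [0.5013 0.0744 0.09  ] w [0.0011 0.0242 0.    ]
knob 0.1 [0.4967 0.0786 0.1   ] w [0.0011 0.0232 0.    ]
knob 0.11 [0.4921 0.0827 0.11  ] w [0.0011 0.022  0.    ]
knob 0.12 [0.4875 0.0869 0.12  ] w [0.001 0.021 0.   ]
knob base [0.4935 0.0806 0.055 ] blue [0.5817 0.1015 0.059 ]
fin [0.4769 0.1594 0.058 ]
front edge [0.4823 0.0077 0.018 ] [0.4908 0.1375 0.018 ] -3.746685301120868
left edge [0.4639 0.1798 0.018 ] [0.5607 0.1722 0.018 ] -4.489219939274792
```

Lock fin has moved 24 mm, to its stop. Knob top is about (0.494, 0.081, 0.107).

Call:
play_rows --series "12 0 -39 0 0 0;12 0 -39 0 0 0;0 0 0 0 0 0;0 0 0 0 0 0" --jaw 45

```text
clock: 6.48
ee_pos: [0.4904, 0.0791, 0.164]
tcp_rot: [[0.997, -0.007, 0.082], [-0.082, -0.001, 0.997], [-0.007, -1.0, -0.002]]
force: [0.2, 0.0, -0.6]
opening: 0.527
```

```bash
python3 - <<'E'
from h import *
C,im=wshot("w4")
s=ctrl.observe();print(s["clock"],s["ee_pos"],np.round(s["tcp_rot"],3),s["force"])
cv2.imwrite("pics/w4b.png",cv2.resize(im,(800,600),interpolation=cv2.INTER_CUBIC))
E
```

```text
6.525 [0.49036915 0.07922461 0.1640555 ] [[ 0.997 -0.007  0.082]
 [-0.082 -0.002  0.997]
 [-0.007 -1.    -0.002]] [0.36084403 0.54785146 0.4530851 ]
```

View pics/w4b.png

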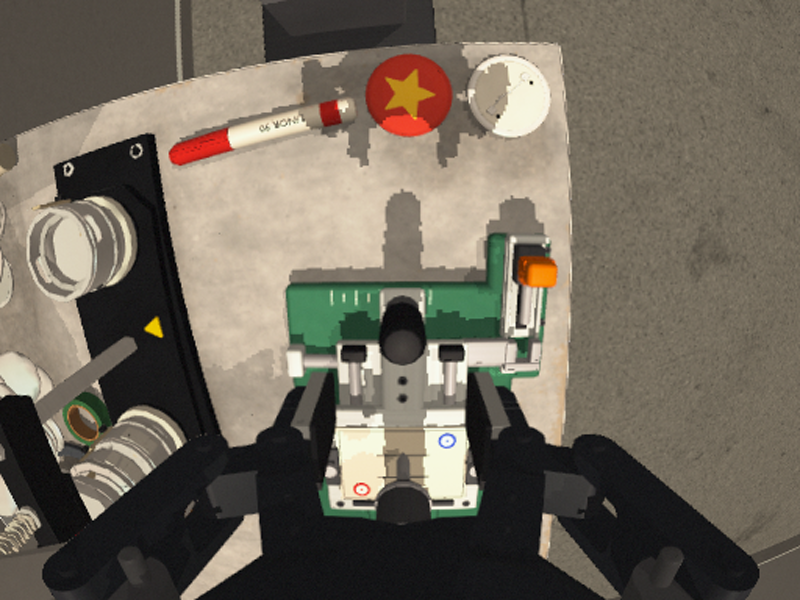

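```bash
python3 - <<'E'
from h import *
C=np.load("pics/w4.npy");k=.64
im=cv2.imread("pics/w4.png");hsv=cv2.cvtColor(im,cv2.COLOR_BGR2HSV);h,s,v=cv2.split(hsv)
for n,m in (("red",((h<8)|(h>172))&(s>90)),("blue",(abs(h.astype(int)-115)<15)&(s>90))):
    mm=np.zeros_like(m);mm[270:325,215:305]=m[270:325,215:305];ys,xs=np.nonzero(mm);c=((xs.min()+xs.max())/2,(ys.min()+ys.max())/2)
    print(n,c,len(xs),np.ptp(xs),np.ptp(ys),watz(C,c,.059).round(4))
print("knob",watz(C,(403*k,347*k),.107).round(4))
cv2.imwrite("pics/w4c.png",cv2.resize(im[260:335,200:316],None,fx=5,fy=5,interpolation=cv2.INTER_CUBIC))
E
```

```text
red (np.float64(231.0), np.float64(312.5)) 41 10 7 [0.6162 0.042  0.059 ]
blue (np.float64(286.0), np.float64(282.0)) 35 10 8 [0.5815 0.101  0.059 ]
knob [0.4957 0.0798 0.107 ]
```

View pics/w4c.png

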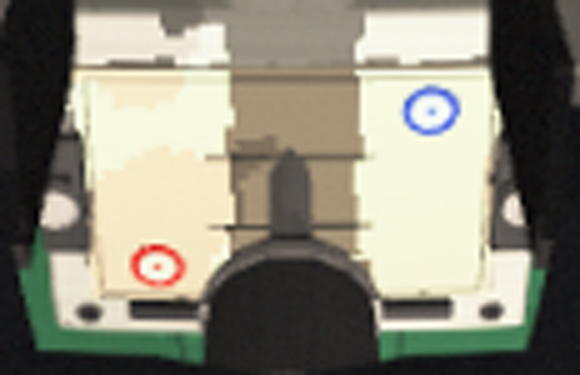

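The punch tip shows directly, at crop (290,150), full-res (258,290); the red ring is at (231,312.5) and the blue at (286,282).

```bash
python3 - <<'E'
from h import *
C=np.load("pics/w4.npy")
tip=watz(C,(258,290),.066);r=watz(C,(231,312.5),.059);b=watz(C,(286,282),.059)
a=np.radians(-4.5);R=np.array([[np.cos(a),np.sin(a)],[-np.sin(a),np.cos(a)]])
print("tip",tip.round(4))
for n,p in (("red",r),("blue",b)): print(n,"table shift needed, stand mm",(R@(tip-p)[:2]*1000).round(1),"world",((tip-p)[:2]*1000).round(1))
s=ctrl.observe();print(R@(np.array([.4957,.0798])-s["ee_pos"][:2])*1000)
E
```

```text
tip [0.5837 0.073  0.066 ]
red table shift needed, stand mm [-34.8  28.4] world [-32.5  31. ]
blue table shift needed, stand mm [  4.4 -27.7] world [  2.2 -28. ]
[5.26927232 0.99187434]
```

Call:
play_rows --series "4 34 0 0 0 -0.4;0 34 0 0 0 0;0 30 0 0 0 0;0 0 0 0 0 0;0 0 0 0 0 0"

```text
clock: 7.15
ee_pos: [0.4937, 0.0831, 0.0637]
tcp_rot: [[0.997, 0.0, 0.075], [-0.075, -0.001, 0.997], [0.0, -1.0, -0.001]]
force: [0.8, -0.0, 1.0]
opening: 0.528
```

Call:
play_rows --series "0 0 0 0 0 0;0 0 0 0 0 0;0 0 0 0 0 0" --jaw 10 --force 50

```text
clock: 7.52
ee_pos: [0.4945, 0.0833, 0.0654]
tcp_rot: [[0.997, 0.002, 0.075], [-0.075, -0.002, 0.997], [0.002, -1.0, -0.001]]
force: [1.6, -0.2, -9.2]
opening: 0.26
```

Call:
play_rows --series "-9 1 7 0 0 0;-9 1 7 0 0 0;-9 1 7 0 0 0;-8 1 7 0 0 0;0 0 0 0 0 0"

```text
clock: 8.15
ee_pos: [0.4648, 0.1152, 0.0652]
tcp_rot: [[0.997, 0.013, 0.076], [-0.076, -0.004, 0.997], [0.014, -1.0, -0.003]]
force: [0.7, -5.4, -1.6]
opening: 0.254
```

Call:
play_rows --series "-4 0 -2 0 0 1;0 0 0 0 0 0"

```text
clock: 8.4
ee_pos: [0.4597, 0.1148, 0.0652]
tcp_rot: [[0.997, -0.006, 0.075], [-0.075, 0.0, 0.997], [-0.006, -1.0, -0.0]]
force: [0.9, -3.0, 1.9]
opening: 0.252
```

```bash
python3 - <<'E'
from h import *
C,im=wshot("w5")
s=ctrl.observe();print(s["clock"],s["ee_pos"],np.round(s["tcp_rot"],3),s["force"])
for X in ([.5837,.073,.066],[.5837,.073,.059]): print(wproj(C,X))
cv2.imwrite("pics/w5b.png",cv2.resize(im[150:],None,fx=1.56,fy=1.56,interpolation=cv2.INTER_CUBIC))
E
```

```text
8.45 [0.45969071 0.11475822 0.06515756] [[ 0.997 -0.006  0.075]
 [-0.075  0.     0.997]
 [-0.006 -1.    -0.   ]] [-0.85242746 -0.46336991  2.55983778]
[214.47661012 392.04427635]
[215.34913066 385.32408176]
```

View pics/w5b.png

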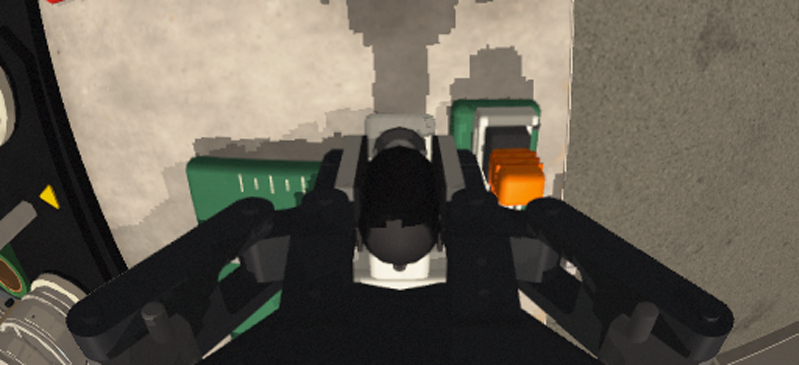

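Call:
play_rows --series "0 0 0 0 0 -0.4;0 0 0 0 0 0;0 -50 0 0 0 0;15 -50 -18 0 0 0;16 0 -18 0 0 0;0 0 0 0 0 0;0 0 0 0 0 0" --jaw 34

```text
clock: 9.32
ee_pos: [0.4857, 0.0764, 0.1663]
tcp_rot: [[0.997, -0.004, 0.074], [-0.074, 0.001, 0.997], [-0.004, -1.0, 0.001]]
force: [0.8, 0.2, -0.4]
opening: 0.397
```

```bash
cat > look.py <<'E'
from h import *
import sys
n=sys.argv[1];C,im=wshot(n);s=ctrl.observe();print(s["clock"],s["ee_pos"],np.round(s["tcp_rot"],3))
t=wproj(C,[.5837,.073,.066]);print("tip exp",t,"below",wproj(C,[.5837,.073,.059]))
u,v=t.astype(int);x0=max(0,u-60);y0=max(0,v-40);print("crop origin",x0,y0,"x5")
cv2.imwrite(f"pics/{n}c.png",cv2.resize(im[y0:y0+80,x0:x0+120],None,fx=5,fy=5,interpolation=cv2.INTER_CUBIC))
E
python3 look.py w6
```

```text
9.375 [0.48550062 0.07639557 0.16614497] [[ 0.997 -0.004  0.074]
 [-0.074  0.001  0.997]
 [-0.004 -1.     0.001]]
tip exp [260.02796204 291.8532279 ] below [259.9353405  287.86166034]
crop origin 200 251 x5
```

View pics/w6c.png

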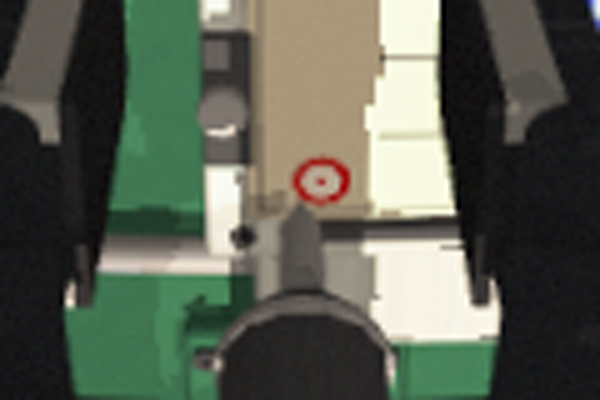

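```bash
python3 - <<'E'
from h import *
C=np.load("pics/w6.npy")
tip=watz(C,(260.3,291.6),.066);r=watz(C,(264.4,287.2),.059);k=watz(C,(0,0),.1)
R=np.linalg.inv(C)
a=np.radians(-4.3);R=np.array([[np.cos(a),np.sin(a)],[-np.sin(a),np.cos(a)]])
print("tip",tip.round(4),"shift stand mm",(R@(tip-r)[:2]*1000).round(1))
E
```

```text
tip [0.5834 0.0733 0.066 ] shift stand mm [ 0.5 -4.2]
```

Call:
play_rows --series "-14 0 18 0 0 0;-15 0 18 0 0 0;0 0 0 0 0 0;0 0 0 0 0 0" --jaw 38

```text
clock: 9.88
ee_pos: [0.4556, 0.1163, 0.1639]
tcp_rot: [[0.997, -0.009, 0.071], [-0.071, 0.0, 0.997], [-0.009, -1.0, -0.0]]
force: [0.7, -1.0, 0.8]
opening: 0.447
```

Call:
play_rows --series "3 33 -2 0 0 -0.5;0 33 0 0 0 0;0 31 0 0 0 0;0 0 0 0 0 0;0 0 0 0 0 0"

```text
clock: 10.5
ee_pos: [0.4609, 0.1126, 0.0655]
tcp_rot: [[0.997, 0.003, 0.073], [-0.073, -0.001, 0.997], [0.003, -1.0, -0.0]]
force: [-0.2, -0.2, 0.9]
opening: 0.445
```

Call:
play_rows --series "0 0 0 0 0 0;0 0 0 0 0 0;0 0 0 0 0 0;0 0 0 0 0 0" --jaw 10

```text
clock: 11.0
ee_pos: [0.4616, 0.1128, 0.0668]
tcp_rot: [[0.997, 0.004, 0.073], [-0.073, 0.0, 0.997], [0.004, -1.0, 0.001]]
force: [1.8, 0.4, -6.8]
opening: 0.257
```

Call:
play_rows --series "0 1 -2.3 0 0 0;0 0 0 0 0 0"

```text
clock: 11.25
ee_pos: [0.4619, 0.1109, 0.0667]
tcp_rot: [[0.997, 0.005, 0.073], [-0.073, 0.001, 0.997], [0.005, -1.0, 0.002]]
force: [0.2, 0.2, -4.9]
opening: 0.26
```

Call:
play_rows --series "0 0 0 0 0 0;0 0 0 0 0 0;0 -50 0 0 0 0;12 -50 -18 0 0 0;12 0 -18 0 0 0;0 0 0 0 0 0;0 0 0 0 0 0" --jaw 36

```text
clock: 12.12
ee_pos: [0.4843, 0.0722, 0.1711]
tcp_rot: [[0.997, 0.009, 0.073], [-0.073, 0.0, 0.997], [0.009, -1.0, 0.001]]
force: [-0.4, 1.5, -0.3]
opening: 0.42
```

```bash
python3 look.py w7; python3 - <<'E'
from h import *
im=cv2.imread("pics/w7.png");C=np.load("pics/w7.npy");h,s,v=cv2.split(cv2.cvtColor(im,cv2.COLOR_BGR2HSV))
m=((h<8)|(h>172))&(s>110)&(v>70);m[:265]=0;m[310:]=0;m[:,:235]=0;m[:,285:]=0
ys,xs=np.nonzero(m);print(len(xs),xs.min(),xs.max(),ys.min(),ys.max())
E
```

```text
12.175 [0.48409334 0.07225144 0.17092833] [[ 0.997  0.008  0.073]
 [-0.073  0.     0.997]
 [ 0.008 -1.     0.001]]
tip exp [264.07299494 288.2866182 ] below [263.90154624 284.35746761]
crop origin 204 248 x5
45 259 269 280 288
```

View pics/w7c.png

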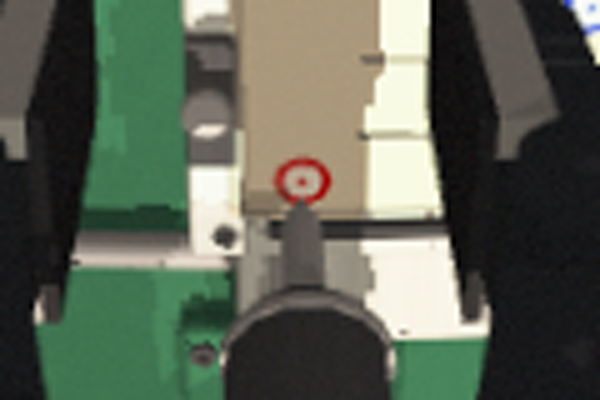

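Ring centre (264,284.3) vs. projected foot of the tip (263.9,284.4): aligned. Now the press.

Call:
play_rows --series "0 -45 0 0 0 0;33 0 3 0 0 0;33 0 3 0 0 0;33 0 3 0 0 0;0 0 0 0 0 0;0 0 0 0 0 0" --jaw 0

```text
clock: 12.92
ee_pos: [0.5806, 0.0777, 0.2133]
tcp_rot: [[0.998, -0.001, 0.068], [-0.068, -0.0, 0.998], [-0.001, -1.0, -0.0]]
force: [-0.4, 0.2, 0.4]
opening: 0.0
```

Call:
play_rows --series "2 15 -5 0 0 0;1 10 0 0 0 0;0 0 0 0 0 0;0 0 0 0 0 0"

```text
clock: 13.42
ee_pos: [0.5803, 0.0722, 0.1858]
tcp_rot: [[0.998, -0.004, 0.067], [-0.067, -0.0, 0.998], [-0.003, -1.0, -0.001]]
force: [0.9, -0.7, -0.2]
opening: -0.0
```

Call:
play_rows --series "2 6 0 0 0 0;0 5 0 0 0 0;0 4 0 0 0 0;0 3 0 0 0 0"

```text
clock: 13.92
ee_pos: [0.5831, 0.0722, 0.1744]
tcp_rot: [[0.998, 0.002, 0.067], [-0.067, 0.0, 0.998], [0.002, -1.0, 0.001]]
force: [-11.9, -0.2, 25.5]
opening: 0.003
```

Call:
play_rows --series "0 2 0 0 0 0"

```text
clock: 14.05
ee_pos: [0.583, 0.0722, 0.1746]
tcp_rot: [[0.998, 0.004, 0.067], [-0.067, 0.001, 0.998], [0.003, -1.0, 0.001]]
force: [-6.3, -0.3, 12.1]
opening: 0.004
```

Call:
play_rows --series "0 -25 0 0 0 0;0 -20 0 0 0 0;-33 0 -3 0 0 0;-33 0 -3 0 0 0;-33 0 -3 0 0 0;0 0 0 0 0 0;0 0 0 0 0 0"

```text
clock: 14.92
ee_pos: [0.4829, 0.07, 0.2203]
tcp_rot: [[0.998, 0.008, 0.067], [-0.067, 0.001, 0.998], [0.008, -1.0, 0.002]]
force: [-0.1, -0.4, 0.6]
opening: 0.001
```

Call:
play_rows --series "-12 20 20 0 0 0;-12 20 20 0 0.3 0.4;0 10 0 0 0 0;0 0 0 0 0 0" --jaw 38

```text
clock: 15.42
ee_pos: [0.4665, 0.1125, 0.1691]
tcp_rot: [[0.997, 0.005, 0.074], [-0.074, 0.001, 0.997], [0.005, -1.0, 0.002]]
force: [-0.4, 0.1, 0.3]
opening: 0.447
```

Call:
play_rows --series "-4 34 -2 0 0 0.2;-1 34 0 0 0 0;0 34 0 0 0 0;0 0 0 0 0 0;0 0 0 0 0 0"

```text
clock: 16.05
ee_pos: [0.4693, 0.1093, 0.0692]
tcp_rot: [[0.997, 0.01, 0.077], [-0.077, 0.002, 0.997], [0.01, -1.0, 0.003]]
force: [-0.2, -0.8, 0.9]
opening: 0.445
```

Call:
play_rows --series "-8 2 1 0 0 0.5;0 0 0 0 0 0"

```text
clock: 16.3
ee_pos: [0.4629, 0.1112, 0.0696]
tcp_rot: [[0.997, 0.005, 0.078], [-0.078, 0.004, 0.997], [0.004, -1.0, 0.004]]
force: [-0.1, 0.7, -0.8]
opening: 0.443
```

Call:
play_rows --series "0 0 0 0 0 0;0 0 0 0 0 0;0 0 0 0 0 0;0 0 0 0 0 0" --jaw 10

```text
clock: 16.8
ee_pos: [0.4636, 0.1114, 0.0705]
tcp_rot: [[0.997, 0.006, 0.077], [-0.077, 0.004, 0.997], [0.006, -1.0, 0.004]]
force: [0.7, -0.2, -0.4]
opening: 0.254
```

Call:
play_rows --series "8 0 -11 0 0 0;8 0 -11 0 0 0;8 0 -11 0 0 0;8 0 -12 0 0 0;6 0 -11 0 0 0;0 0 0 0 0 0"

```text
clock: 17.55
ee_pos: [0.4988, 0.0489, 0.0705]
tcp_rot: [[0.997, 0.005, 0.078], [-0.078, 0.005, 0.997], [0.005, -1.0, 0.005]]
force: [0.1, -0.6, 1.2]
opening: 0.251
```

Overshot y by 3 mm; correct, release, lift and look.

Call:
play_rows --series "-1 0 3 0 0 0;0 0 0 0 0 0"

```text
clock: 17.8
ee_pos: [0.4989, 0.0513, 0.0705]
tcp_rot: [[0.997, 0.007, 0.079], [-0.079, 0.003, 0.997], [0.006, -1.0, 0.004]]
force: [0.7, -0.0, 0.2]
opening: 0.256
```

Call:
play_rows --series "0 0 0 0 0 0;0 0 0 0 0 0;0 -50 0 0 0 0;-5 -50 12 0 0 0;-5 0 12 0 0 0;0 0 0 0 0 0;0 0 0 0 0 0" --jaw 36

```text
clock: 18.68
ee_pos: [0.4873, 0.0781, 0.171]
tcp_rot: [[0.997, 0.002, 0.076], [-0.076, 0.005, 0.997], [0.002, -1.0, 0.005]]
force: [0.4, 0.4, 0.6]
opening: 0.423
```

```bash
python3 look.py w8; cat > blue.py <<'E'
from h import *
import sys
n=sys.argv[1];im=cv2.imread(f"pics/{n}.png");C=np.load(f"pics/{n}.npy");h,s,v=cv2.split(cv2.cvtColor(im,cv2.COLOR_BGR2HSV))
m=(abs(h.astype(int)-115)<15)&(s>80)&(v>50);m[:265]=0;m[310:]=0;m[:,:235]=0;m[:,285:]=0
ys,xs=np.nonzero(m);print(len(xs),xs.min(),xs.max(),ys.min(),ys.max())
c=((xs.min()+xs.max())/2,(ys.min()+ys.max())/2)
print(c,((np.array([.5837,.073])-watz(C,c,.059)[:2])*1000).round(1),"mm world shift to do")
E
python3 blue.py w8
```

```text
18.725 [0.4869686  0.07797018 0.17072238] [[ 0.997  0.001  0.076]
 [-0.076  0.005  0.997]
 [ 0.001 -1.     0.005]]
tip exp [257.88914535 287.29141772] below [257.81064461 283.39719226]
crop origin 197 247 x5
29 253 262 279 286
(np.float64(257.5), np.float64(282.5)) [1.1 0.2] mm world shift to do
```

View pics/w8c.png

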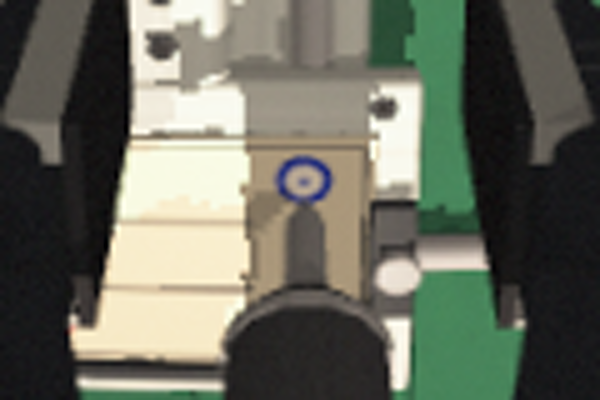

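Blue ring centre at crop (303,180), tip at (304,203): the same relation as for red, aligned within about 0.5 mm. Press.

Call:
play_rows --series "0 -38 0 0 0 0;32 0 0 0 0 0;32 0 0 0 0 0;32 0 0 0 0 0;0 0 0 0 0 0;0 0 0 0 0 0" --jaw 0

```text
clock: 19.48
ee_pos: [0.5811, 0.0675, 0.2018]
tcp_rot: [[0.997, -0.012, 0.078], [-0.078, 0.003, 0.997], [-0.012, -1.0, 0.002]]
force: [-0.1, -0.1, 0.1]
opening: -0.003
```

Call:
play_rows --series "2 13 5 0 0 -0.7;0 0 0 0 0 0"

```text
clock: 19.73
ee_pos: [0.5811, 0.0721, 0.1876]
tcp_rot: [[0.997, -0.002, 0.078], [-0.078, 0.002, 0.997], [-0.002, -1.0, 0.001]]
force: [-1.0, -0.8, -0.6]
opening: -0.002
```

Call:
play_rows --series "2 7 1 0 0 0;0 5 0 0 0 0;0 4 0 0 0 0;0 3 0 0 0 0;0 2 0 0 0 0"

```text
clock: 20.35
ee_pos: [0.5833, 0.0729, 0.1746]
tcp_rot: [[0.997, 0.004, 0.078], [-0.078, 0.003, 0.997], [0.004, -1.0, 0.003]]
force: [-4.4, -1.2, 11.3]
opening: 0.001
```

Call:
play_rows --series "0 2 0 0 0 0"

```text
clock: 20.48
ee_pos: [0.5833, 0.0729, 0.1746]
tcp_rot: [[0.997, 0.005, 0.078], [-0.078, 0.003, 0.997], [0.005, -1.0, 0.003]]
force: [-5.4, -1.5, 12.1]
opening: 0.001
```

Call:
play_rows --series "0 -25 0 0 0 0;0 -20 0 0 0 0;-33 0 0 0 0 0;-33 0 0 0 0 0;-33 0 0 0 0 0;0 0 0 0 0 0;0 0 0 0 0 0"

```text
clock: 21.35
ee_pos: [0.4826, 0.0805, 0.2206]
tcp_rot: [[0.997, 0.008, 0.079], [-0.079, 0.004, 0.997], [0.007, -1.0, 0.004]]
force: [0.5, 0.3, 0.3]
opening: 0.002
```

```bash
python3 - <<'E'
from h import *
C,im=wshot("w9");s=ctrl.observe();print(s["clock"],s["ee_pos"])
t=wproj(C,[.5837,.073,.059]).astype(int);f=wproj(C,[.477,.159,.058]).astype(int);print(t,f)
r=wproj(C,[.618,.017,.059]).astype(int);print(r)
def crop(c,hw=30):
    x,y=max(0,c[0]-hw),max(0,c[1]-hw);return cv2.resize(im[y:y+2*hw,x:x+2*hw],(380,380),interpolation=cv2.INTER_CUBIC)
cv2.imwrite("pics/w9c.png",np.hstack([crop(t),cv2.resize(im,(507,380))])[:, :800] if 0 else np.hstack([crop(t),crop(f)]))
E
python3 blue.py w9
```

```text
21.4 [0.48250088 0.0804899  0.22049087]
[255 262] [328 167]
[213 288]Traceback (most recent call last):
  File "blue.py", line 5, in <module>
    ys,xs=np.nonzero(m);print(len(xs),xs.min(),xs.max(),ys.min(),ys.max())
                                      ~~~~~~^^
    return umr_minimum(a, axis, None, out, keepdims, initial, where)
ValueError: zero-size array to reduction operation minimum which has no identity
```

View pics/w9c.png

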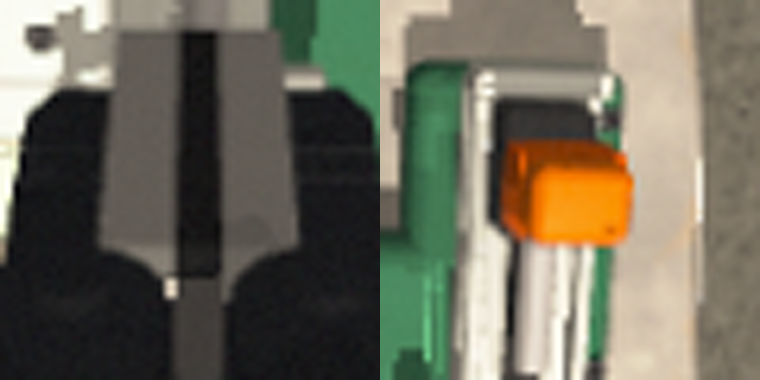

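The lock is out; the shut fingers hide the ring. I open them and check the ring numerically.

Call:
play_rows --series "0 -5 0 0 0 0;0 0 0 0 0 0;0 0 0 0 0 0;0 0 0 0 0 0" --jaw 60

```text
clock: 21.9
ee_pos: [0.4844, 0.0803, 0.2255]
tcp_rot: [[0.997, 0.007, 0.08], [-0.08, 0.004, 0.997], [0.007, -1.0, 0.004]]
force: [0.3, 0.7, 0.8]
opening: 0.706
```

```bash
sed -i 's/m\[:265\]=0/m[:240]=0/' blue.py; python3 look.py w10; python3 blue.py w10; python3 - <<'E'
from h import *
s=ctrl.observe();print(s["force"],s["joint_vel"]); print(ctrl.finish_job())
E
```

```text
21.95 [0.48431344 0.08032248 0.22545729] [[ 0.997  0.007  0.08 ]
 [-0.08   0.003  0.997]
 [ 0.007 -1.     0.004]]
tip exp [256.08535141 261.85647603] below [256.05584471 258.88170391]
crop origin 196 221 x5
19 252 260 255 261
(np.float64(256.0), np.float64(258.0)) [ 1.2 -0. ] mm world shift to do
[-0.89289061  0.29233122  0.38863854] [ 0.07990356 -0.13598683 -0.21375765  0.02003185  0.03913916  0.00027077]
the job is handed in; nothing more can be done
None
```

I pulled the lock out to its stop, punched at the red ring, stepped the table on to the blue ring and punched there. The job is handed in at about 22 s on the clock, with the table left at the blue ring.

- **Lock:** The fin moved about 24 mm and stopped hard. The last picture still shows it out.
- **Red ring:** My first placing was about 4 mm off. I corrected it before pressing, and the ring centre then lay within about 0.5 mm of the spot under the punch tip. I pressed to a hard stop with the cap about 7 mm down.
- **Blue ring:** By eye the ring lay within about 0.5 mm of the spot under the tip; the colour-mask check gave about 1.1 mm in x. I pressed to the same stop. After the press the mask check gave 1.2 mm, well inside the ring's 4 mm inner radius.

I did not see either punched dot itself; the shut fingers hid the ring in the last picture I viewed. My script for that ring check failed on that picture and worked once I opened the fingers and moved the search window. I kept clear of the other things on the bench, but did not check them again at the end.

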